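Put the last jig plate away and snap the case shut

TASK

Take the jig plate out of the wooden holder and stand it on edge in the free slot of the grey case, all the way down. Then swing the case's lid over and press it shut until you feel it snap past its catch and it stays shut by itself; stop pressing once it has snapped home, so as not to crush the lid, and leave the two plates in the case in their slots and the glass jar where it stands.

Things in the scene. Friction and masses are not known exactly. Their poses are not given: they have to be found in the camera images.
- case: grey plastic case fixed to the bench, 204 (own x) x 166 (own y) x 88 mm high, walls 6 mm; origin: centre of its underside, z up. Inner floor at z 8 mm. Three slots at own x = -55, 0, 55 mm, along own y, 10 mm wide between 6 mm ribs with round tops at z 36 mm; bars at own y = +-62 mm (tops at z 38) close their ends. Hinge along own x on the +y side, snap catch mid outer -y wall.
- case_lid: black lid, 204 (own x) x 190 x 8 mm, 0.17 to 0.33 kg. Origin on the hinge line, at (0, 83, 95) mm in the case. Panel runs 190 mm along own -y and fills own z 0 to 8 mm; own z is the outer face's normal. It opens about the case's -x: at 0 its axes are parallel to the case's, at 90 deg it stands upright. Starts 97 to 112 deg open, leaning back. Pressing it with over 32 N counts as crushing.
- lid_edge (a point): middle of the lid's free edge, outer face: (0, -190, 8) mm in the lid. A 46 mm wide tongue hangs 42 mm below it, onto a sprung catch whose height is set differently each time and is not told: the edge comes home 97 to 109 mm above the bench. Pressed here, the catch resists with up to 20 N from 14 mm above home, gives way 1 mm above it, then comes a hard stop. Short of that it springs up again.
- lid_hinge (a point): middle of the lid's hinge line (the lid's origin), 95 mm above the bench. The hinge is stiff, 0.3 N m (1.6 N at the free edge): the lid stays where it is left; it stops at 115 deg open
- loose_plate: aluminium plate on edge, 110 (own y) x 6 (own x) x 74 mm (own z, up), with a 12 mm thick (x), 12 mm high pull strip along its top edge; origin: middle of its bottom edge; this one starts standing in the wooden holder, and has to go into the case; 0.11 to 0.21 kg. Either way round will do. It may lean up to 0.1 rad in its slot
- holder: wooden block fixed to the bench, 80 (own x) x 130 (own y) x 30 mm high, with one 10 mm wide groove along own y, floor 12 mm above the bench (18 mm deep), in which the loose plate stands; origin at the centre of its underside
- cushion: thin flat rubber strip, 9 (own x) x 110 (own y) mm, lying on the case's floor in the one free slot (any of the three); origin at the centre of the slot's floor, 8 mm above the bench, axes parallel to the case's: here the loose plate's origin belongs
- plate_a: aluminium plate on edge, 110 (own y) x 6 (own x) x 74 mm (own z, up), with a 12 mm thick (x), 12 mm high pull strip along its top edge; origin: middle of its bottom edge; stands in one of the other slots of the case
- plate_b: aluminium plate on edge, 110 (own y) x 6 (own x) x 74 mm (own z, up), with a 12 mm thick (x), 12 mm high pull strip along its top edge; origin: middle of its bottom edge; stands in one of the other slots of the case
- screw_jar: glass jar, 68 mm across, 90 mm high, standing near the far edge of the bench; origin at the centre of its underside; leave it where it stands
Not all that is in view belongs to the job. What is shaped like the loose_plate but blue or orange is not meant.

How it is judged (in metres and radians):
On the way, in this order (a step that is already met when the one before it is completed fails the run):
1. the loose plate stands fully down in the free slot, let go, with the lid still open (x of loose_plate in the frame of cushion between -0.006 and 0.006 m and y of loose_plate in the frame of cushion between -0.012 and 0.012 m and z of loose_plate in the frame of cushion below 0.004 m and angle between loose_plate's own z axis and vertical below 0.2 rad and angle between the y axis of loose_plate and the y axis of case, either way round below 0.1 rad and contact force between the fingers and loose_plate below 0.1 N and z of lid_edge in the frame of case above 0.2 m), for 0.2 s.
2. the lid is home past its catch (z of lid_edge in the frame of case below 0.1103 m), for 0.1 s.
At the end, for the whole second after the job is handed in: The loose plate stands in the free slot: on its floor within 4 mm, within 6 mm across and 12 mm along it, tilt under 0.2 rad. The other plates are within 12 mm of their places, upright. The lid is held by its catch, free edge under 110.3 mm above the bench. All at rest (x of loose_plate in the frame of cushion between -0.006 and 0.006 m and y of loose_plate in the frame of cushion between -0.012 and 0.012 m and z of loose_plate in the frame of cushion below 0.004 m and angle between each of loose_plate, plate_a, plate_b's own z axis and vertical below 0.2 rad and angle between the y axis of loose_plate and the y axis of case, either way round below 0.1 rad and distance of each of plate_a, plate_b from where it was at the start of the episode below 0.012 m and z of lid_edge in the frame of case below 0.1103 m and linear speed of loose_plate below 0.02 m/s and angular speed of case_lid below 0.05 rad/s); the robot touches nothing.
It fails at once if the lid is crushed: pressed with more than 32 N (contact force between any of the arm, the fingers and case_lid above 32 N).
It fails at once if the jar is disturbed (distance of screw_jar from where it was at the start of the episode above 0.03 m or angle between screw_jar's own z axis and vertical above 0.5 rad).
It also fails if it takes over 70 s, if anything falls off the work surface, if the arm or the gripper's body presses on something with over 40 N, if the wrist force passes 120 N, or if a joint passes its speed limit or range.

ROBOT

A 6-joint arm with a two-finger parallel gripper is mounted at the origin on the work surface. World frame = base frame: x ahead of the robot, y to its left, z up, the work surface at z = 0. Lengths are in m, angles in degrees, forces in N, time in s.
With the tool pointing down it reaches from about 0.35 to 0.875 m from the base axis. Payload 4.2 kg.
Tool frame: the origin (TCP) lies at the very end of the fingers, on their centre line; the grasp point (between the pads) lies 19 mm behind it; z points along the fingers, y is the direction in which the jaws open and shut (so a half turn about z gives the same grasp; the last joint's range is limited). The gripper opens to 87 mm and grips with 3 to 60 N. Pads are 19 mm wide; open, the fingers measure 117 mm over their backs; the gripper's body (75 mm by 190 mm) begins 51 mm behind the grasp point.
Start: joints at [-51.245, 22.042, 0.453, 0, -68.411, -14.817], TCP at [0.254, -0.571, 0.223] pointing down, gripper open.
Joint ranges: [-179.83, 179.83], [-69.29, 118.12], [-61.27, 80.66], [-181.25, 117.63], [-171.15, -9.14], [-177.46, 177.46]. Speed limits (degrees/s): [159.86, 159.86, 180, 180, 180, 180].

INTERFACE

Orientations are given as [roll, pitch, yaw] about the fixed x, y, z axes, in that order (R = Rz(yaw) Ry(pitch) Rx(roll)).
In Python, from station import monitor, vision, order gives the robot as it stands.
- The arm moves only by the tool apply_moves, never from a script. Its argument "deltas" is a list of rows, each an object of numbers: "ax", "ay", "az": the turn, a rotation vector about the tool's x, y, z in rad; "dx", "dy", "dz": the shift along the tool's x, y, z in m; "jaw": the finger opening in m, from 0 to 0.087. A call has 1 to 20 rows; each row shifts and turns the commanded pose from where the row before left it, along the tool's axes as they then stand; what a row does not reach is not made up. A row lasts 1/10 s, in which the tool goes at most 50 mm and 8.59 degrees, less where a joint would pass 70% of its speed; a pose out of reach is approached as far as the arm can. A call is refused whole if a number of a shift passes 0.05 or a number of a turn 0.15, either way. A call with a gripper value outside its range is refused whole. The fingers move at their own pace and stop on an object; "newtons" is the grip in N (left out, the last holds). Time passes only in rows, so rows that do not move let the fingers close. It gives the time, the measured TCP pose, the force and the opening at its end, in the units of the state.
- monitor.state(): the state, without advancing time (a new reading comes with each control period).
- vision.grab_frame(name): name is "side" or "top"; returns a dict with "color" (480x640x3 uint8, red, green, blue), "camera_matrix" (3x3 intrinsics, pixels), "world_from_camera" (4x4, takes a point from camera to world coordinates). Camera axes: x right, y up, looking along -z (the intrinsics and any distortion apply to the point x, -y, -z); pixel columns grow to the right and rows downward; lengths in m; the calibration is good to about 2 mm. A picture is of the moment at which its call begins. There is no depth.
- order.finish_job(): hands the job in, once; it reports no verdict.
The state is a dict: "time_s": time; "joint_positions": joint angles; "qvel": joint speeds; "joint_torque": joint torques, N m; "eef_pos": TCP position; "orientation": TCP orientation; "wrist_force": force on the tool from outside, world axes, zero at the start; "moment": the same for the moment, N m; "width": opening from 0.0 (shut) to 1.0 (fully open).
Only numpy, scipy, OpenCV 4.12 (cv2) and the standard library are available. Lean on these libraries where they do the work, as an engineer would, in place of code of your own. Each camera call takes 0.05 s, during which the arm holds its last target. There are 200 camera calls.

## Working session

There is one attempt and no reset: what is moved stays moved. The work goes in short steps, Python scripts to look and compute and a tool call to move; the robot and the scene stay as the last step left them, time stands still between calls to the robot, and variables do not carry over. Pictures are saved under pics/ and viewed, about 8 in all and at most 12, crops included, and the job is handed in when it is done.

Besides the shell and the picture viewer there is one more tool, called as name([rows], argument=value, ...), one row to a line, values as JSON. apply_moves: Moves the arm, as the interface text tells. Its arguments: {"type":"object","properties":{"deltas":{"type":"array"},"newtons":{"type":"number"}},"required":["deltas"]}

```bash
mkdir -p pics && ls
python3 - <<'E'
from station import monitor, vision
import cv2,json,numpy as np
print(monitor.state())
for n in("top","side"):
    f=vision.grab_frame(n)
    cv2.imwrite(f"pics/{n}0.png",f["color"][:,:,::-1])
    print(n,{k:np.round(v,4).tolist() for k,v in f.items() if k!="color"})
E
```

```text
pics
{'time_s': 0.0, 'joint_positions': array([-5.12443618e+01,  2.20906667e+01,  3.79465778e-01, -2.96793234e-02,
       -6.84090966e+01, -1.48157306e+01]), 'qvel': array([-0.05430819, -0.02733962,  0.01941465,  0.0247816 , -0.08672449,
        0.05418761]), 'joint_torque': array([ 4.87448051e-04, -3.90657806e+01,  1.87401563e+01,  4.21955198e+00,
        1.10552309e-02, -1.98477874e-04]), 'eef_pos': array([ 0.25338283, -0.57068047,  0.22145665]), 'orientation': array([ 1.79876649e+02, -4.10492652e-03, -1.56071038e+02]), 'wrist_force': array([-0.0520916 ,  0.16022817,  0.25437963]), 'moment': array([-0.03031018,  0.00935665,  0.05789351]), 'width': 1.0011204562516463}
top {'camera_matrix': [[451.6156, 0.0, 316.5785], [0.0, 451.6156, 239.6209], [0.0, 0.0, 1.0]], 'world_from_camera': [[0.0168, 0.9935, -0.1124, 0.4786], [-0.9998, 0.0172, 0.0025, -0.1547], [0.0045, 0.1123, 0.9937, 0.9996], [0.0, 0.0, 0.0, 1.0]]}
side {'camera_matrix': [[487.5573, 0.0, 315.9641], [0.0, 487.5573, 239.9122], [0.0, 0.0, 1.0]], 'world_from_camera': [[-0.9336, 0.2376, -0.2681, 0.3041], [-0.3582, -0.6359, 0.6836, 0.6224], [-0.0081, 0.7343, 0.6788, 0.863], [0.0, 0.0, 0.0, 1.0]]}
```

View pics/top0.png

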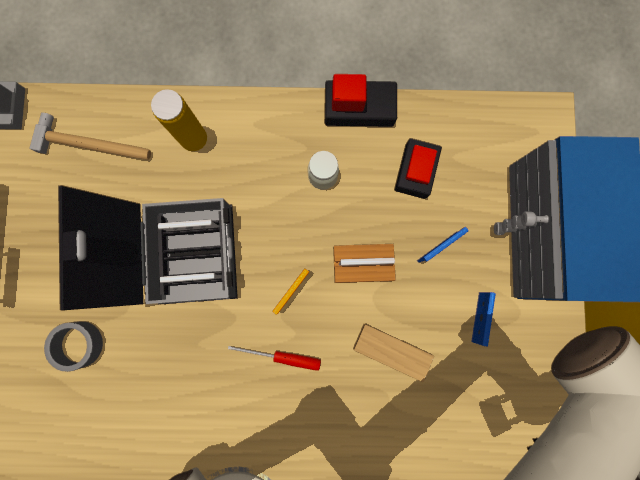

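View pics/side0.png

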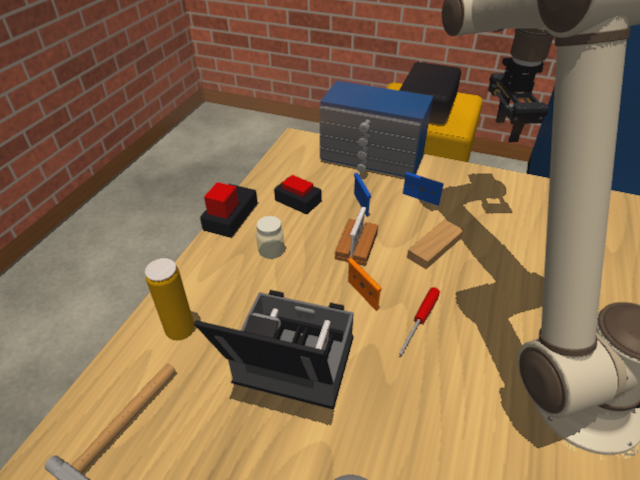

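The top picture shows the case at about (188,252), its lid hinged on the image's left (world +y) and plates in the outer slots at rows 223 and 278, so the middle slot at row 251 is free. Plate-shaped things:
- Silver plate in the wooden holder, (368,262).
- Blue ones, (443,245) and (484,318).
- Orange one, (292,291).

The silver plate in the holder fits the description. The jar is at (323,168). I'll confirm with an enlarged crop.

Run:
```python
import cv2,numpy as np
t=cv2.imread("pics/top0.png");s=cv2.imread("pics/side0.png")
def c(im,x,y,w,h,k): return cv2.resize(im[y:y+h,x:x+w],None,fx=k,fy=k,interpolation=cv2.INTER_CUBIC)
a=c(t,130,190,120,120,3.333) ; b=c(t,320,230,100,60,4)
b=np.vstack([b,np.zeros((160,400,3),np.uint8)])
b[240:400]=c(s,320,200,80,64,2.5).copy()[:160,:].repeat(1,0) if 0 else np.pad(c(s,320,200,80,64,2.5),((0,0),(0,200),(0,0)))
cv2.imwrite("pics/crop1.png",np.hstack([a[:400,:400],b]))
```

```text
(no output)
```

View pics/crop1.png

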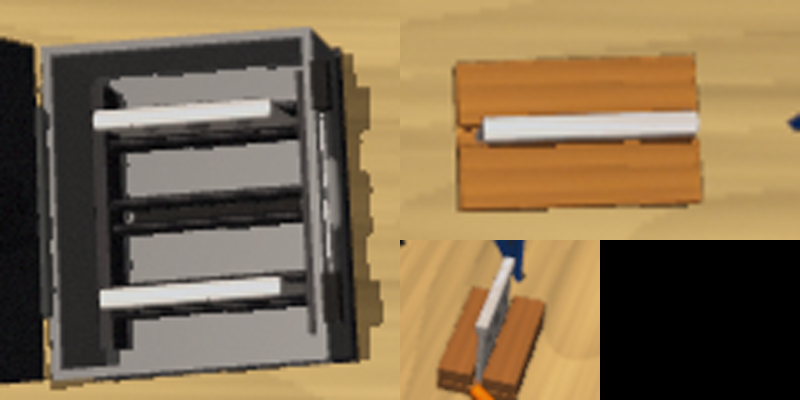

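The crop confirms it: the silver plate stands in the wooden holder's groove, and the case's middle slot is empty with the dark cushion strip, between two silver plates. Next I'll measure by fitting models.

```bash
cat > h.py <<'E'
import numpy as np,cv2
from station import monitor,vision
from scipy.optimize import least_squares
def proj(f,P):
    P=np.atleast_2d(P);T=np.linalg.inv(f["world_from_camera"]);q=P@T[:3,:3].T+T[:3,3]
    K=f["camera_matrix"];return np.c_[K[0,0]*q[:,0]/-q[:,2]+K[0,2],K[1,1]*-q[:,1]/-q[:,2]+K[1,2]]
def back(f,uv,z):
    K=f["camera_matrix"];uv=np.atleast_2d(uv).astype(float)
    d=np.c_[(uv[:,0]-K[0,2])/K[0,0],-(uv[:,1]-K[1,2])/K[1,1],-np.ones(len(uv))]@f["world_from_camera"][:3,:3].T
    o=f["world_from_camera"][:3,3];return o+d*((z-o[2])/d[:,2])[:,None]
def Rz(a): return np.array([[np.cos(a),-np.sin(a),0],[np.sin(a),np.cos(a),0],[0,0,1]])
def world(pose,P): return np.asarray(P,float)@Rz(pose[2]).T+[pose[0],pose[1],0]
def fit(f,P,uv,g): return least_squares(lambda p:(proj(f,world(p,P))-uv).ravel(),g)
E
python3 - <<'E'
from h import *
t=vision.grab_frame("top");s=vision.grab_frame("side")
np.save("t.npy",t,allow_pickle=True);np.save("s.npy",s,allow_pickle=True)
cr=np.array([[42,48],[308,28],[328,360],[55,380]])/3.3333+[130,190]-.4
P=np.array([[.102,.083,.088],[.102,-.083,.088],[-.102,-.083,.088],[-.102,.083,.088]])
r=fit(t,P,cr,[.48,.1,0]);print("case",r.x,np.degrees(r.x[2]),r.fun.round(2))
case=r.x
hc=(np.array([[455,62],[697,57],[701,206],[460,210]])-[400,0])/4+[320,230]-.4
P=np.array([[.04,.065,.03],[.04,-.065,.03],[-.04,-.065,.03],[-.04,.065,.03]])
r=fit(t,P,hc,[.45,-.25,0]);print("holder",r.x,np.degrees(r.x[2]),r.fun.round(2));hold=r.x
g=t["color"].astype(int)
m=((g.min(2)>150)&(g.max(2)-g.min(2)<25)).astype(np.uint8)
for (x,y,w,h,z) in [(330,250,75,25,.086),(150,210,70,25,.082),(150,265,70,25,.082)]:
    mm=np.zeros_like(m);mm[y:y+h,x:x+w]=m[y:y+h,x:x+w]
    n,l,st,c=cv2.connectedComponentsWithStats(mm);k=1+st[1:,4].argmax()
    pts=np.argwhere(l==k)[:,::-1].astype(np.float32)
    rc=cv2.minAreaRect(pts);b=back(t,cv2.boxPoints(rc),z)
    W=back(t,pts,z)[:,:2];c0=W.mean(0);u=np.linalg.svd(W-c0,full_matrices=False)[2]
    q=(W-c0)@u.T;print("plate",rc,"c",c0.round(4),"yaw",np.degrees(np.arctan2(-u[0,0]*np.sign(u[0,1]),abs(u[0,1]))).round(2),"len",np.ptp(q,axis=0).round(4), "incase",((np.r_[c0,0]-[case[0],case[1],0])@Rz(case[2])).round(4),"inhold",((np.r_[c0,0]-[hold[0],hold[1],0])@Rz(hold[2])).round(4))
def lines(o):
    pass
for n,f in(("t",t),("s",s)):
    im=f["color"][:,:,::-1].copy();k=3 if n=="t" else 3
    im=cv2.resize(im,None,fx=k,fy=k,interpolation=cv2.INTER_CUBIC)
    def pl(pose,P,col,cl=True):cv2.polylines(im,[np.round((proj(f,world(pose,P))+.5)*k*8).astype(np.int32)],cl,col,1,cv2.LINE_AA,3)
    for z in(.0,.088): pl(case,[[.102,.083,z],[.102,-.083,z],[-.102,-.083,z],[-.102,.083,z]],(0,255,0))
    for x in(-.055,0,.055):
        for e in(-.005,.005): pl(case,[[x+e,.06,.036],[x+e,-.06,.036]],(0,0,255))
    for x in(0,): pl(case,[[x-.0045,.055,.008],[x-.0045,-.055,.008],[x+.0045,-.055,.008],[x+.0045,.055,.008]],(255,255,0))
    for z in(0,.03): pl(hold,[[.04,.065,z],[.04,-.065,z],[-.04,-.065,z],[-.04,.065,z]],(0,255,0))
    for e in(-.005,.005): pl(hold,[[e,.065,.03],[e,-.065,.03]],(0,0,255))
    for e in(-.006,.006): pl(hold,[[e,.055,.086],[e,-.055,.086]],(255,0,255))
    x0,y0,w,h=(130,190,266,120) if n=="t" else(190,190,200,220)
    o=im[y0*k:(y0+h)*k,x0*k:(x0+w)*k]
    cv2.imwrite(f"pics/ov_{n}.png",o if n=="t" else cv2.resize(o,(545,600)))
print("jar",back(t,[[323,168]],.0),back(t,[[323,160]],.09))
E
```

```text
case [0.5556087  0.10957748 0.09599762] 5.500258227507591 [-0.51 -0.17  0.79 -0.41  0.49 -0.06 -0.75  0.58]
holder [ 0.53957153 -0.26032576  0.03558493] 2.0388665833062625 [ 0.16 -0.12 -0.18  0.04  0.24 -0.03 -0.23  0.11]
plate ((366.99688720703125, 260.9032897949219), (5.223089694976807, 52.16640853881836), 88.15238952636719) c [ 0.5403 -0.2594] yaw 3.09 len [0.1059 0.0108] incase [-0.0506 -0.3658  0.    ] inhold [0.0008 0.0009 0.    ]
plate ((184.0382080078125, 223.5157012939453), (5.244890213012695, 52.44889831542969), 85.76361083984375) c [0.6109 0.115 ] yaw 5.19 len [0.1069 0.011 ] incase [0.0556 0.0001 0.    ] inhold [0.0846 0.3726 0.    ]
plate ((186.50955200195312, 277.12896728515625), (5.281826496124268, 53.4461669921875), 85.76361083984375) c [0.5015 0.1045] yaw 5.34 len [0.1075 0.0107] incase [-0.0544  0.0001  0.    ] inhold [-0.0251  0.3659  0.    ]
jar [[ 0.75535703 -0.16910054  0.        ]] [[ 0.7473897  -0.16754928  0.09      ]]
```

View pics/ov_t.png

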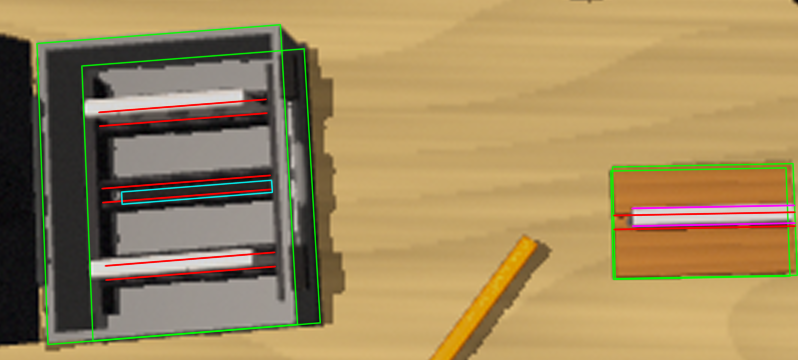

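View pics/ov_s.png

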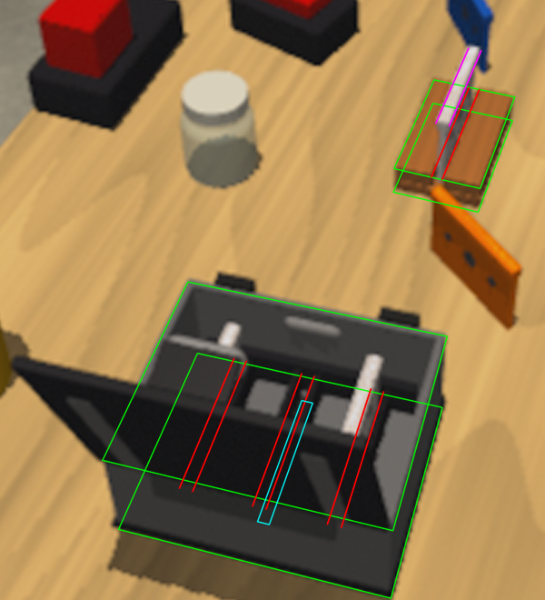

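Fits agree in both views to about 1 px. The case is at (0.556, 0.110) with yaw about 5.3°, and the middle slot is free. The loose plate is at (0.540, -0.259) with yaw about 2.7°. Now I'll turn the tool and move over the plate, swinging clear of the cabinet.

apply_moves([
  {"az": -0.15,"jaw": 0.05},
  {"az": -0.15},
  {"az": -0.15},
  {"az": -0.15},
  {"az": -0.15},
  {"az": -0.15},
  {"az": -0.15},
  {"az": -0.15},
  {"dx": -0.028,"dy": -0.009},
  {"dx": -0.028,"dy": -0.009},
  {"dx": -0.028,"dy": -0.009},
  {"dx": -0.028,"dy": -0.009},
  {"dx": -0.028,"dy": -0.009},
  {"dx": -0.028,"dy": -0.009},
  {},
])

```text
invalid input at $.deltas[0]: expected keys ax, ay, az, dx, dy, dz, jaw
```

apply_moves([
  {"dx": -0.0143,"dy": -0.0274},
  {"dx": -0.0143,"dy": -0.0274},
  {"dx": -0.0143,"dy": -0.0274},
  {"dx": -0.0143,"dy": -0.0274},
  {"dx": -0.0143,"dy": -0.0274},
  {"dx": -0.0143,"dy": -0.0274},
  {"dx": -0.0143,"dy": -0.0274},
  {"dx": -0.0143,"dy": -0.0274},
  {"dx": -0.0143,"dy": -0.0274},
  {},
  {},
  {},
])

```text
invalid input at $.deltas[0]: expected keys ax, ay, az, dx, dy, dz, jaw
```

apply_moves([
  {"ax": 0,"ay": 0,"az": -0.15,"dx": 0,"dy": 0,"dz": 0,"jaw": 0.05},
  {"ax": 0,"ay": 0,"az": -0.15,"dx": 0,"dy": 0,"dz": 0,"jaw": 0.05},
  {"ax": 0,"ay": 0,"az": -0.15,"dx": 0,"dy": 0,"dz": 0,"jaw": 0.05},
  {"ax": 0,"ay": 0,"az": -0.15,"dx": 0,"dy": 0,"dz": 0,"jaw": 0.05},
  {"ax": 0,"ay": 0,"az": -0.15,"dx": 0,"dy": 0,"dz": 0,"jaw": 0.05},
  {"ax": 0,"ay": 0,"az": -0.15,"dx": 0,"dy": 0,"dz": 0,"jaw": 0.05},
  {"ax": 0,"ay": 0,"az": -0.15,"dx": 0,"dy": 0,"dz": 0,"jaw": 0.05},
  {"ax": 0,"ay": 0,"az": -0.15,"dx": 0,"dy": 0,"dz": 0,"jaw": 0.05},
  {"ax": 0,"ay": 0,"az": 0,"dx": -0.0336,"dy": -0.011,"dz": 0,"jaw": 0.05},
  {"ax": 0,"ay": 0,"az": 0,"dx": -0.0336,"dy": -0.011,"dz": 0,"jaw": 0.05},
  {"ax": 0,"ay": 0,"az": 0,"dx": -0.0336,"dy": -0.011,"dz": 0,"jaw": 0.05},
  {"ax": 0,"ay": 0,"az": 0,"dx": -0.0336,"dy": -0.011,"dz": 0,"jaw": 0.05},
  {"ax": 0,"ay": 0,"az": 0,"dx": -0.0336,"dy": -0.011,"dz": 0,"jaw": 0.05},
  {"ax": 0,"ay": 0,"az": 0,"dx": 0,"dy": 0,"dz": 0,"jaw": 0.05},
])

```text
time_s: 1.6
eef_pos: [0.3009, -0.3978, 0.2229]
orientation: [-180.0, 0.0, -87.1]
wrist_force: [1.1, -0.8, 0.4]
width: 0.576
```

apply_moves([
  {"ax": 0,"ay": 0,"az": 0,"dx": -0.0184,"dy": -0.0352,"dz": 0,"jaw": 0.05},
  {"ax": 0,"ay": 0,"az": 0,"dx": -0.0184,"dy": -0.0352,"dz": 0,"jaw": 0.05},
  {"ax": 0,"ay": 0,"az": 0,"dx": -0.0184,"dy": -0.0352,"dz": 0,"jaw": 0.05},
  {"ax": 0,"ay": 0,"az": 0,"dx": -0.0184,"dy": -0.0352,"dz": 0,"jaw": 0.05},
  {"ax": 0,"ay": 0,"az": 0,"dx": -0.0184,"dy": -0.0352,"dz": 0,"jaw": 0.05},
  {"ax": 0,"ay": 0,"az": 0,"dx": -0.0184,"dy": -0.0352,"dz": 0,"jaw": 0.05},
  {"ax": 0,"ay": 0,"az": 0,"dx": -0.0184,"dy": -0.0352,"dz": 0,"jaw": 0.05},
  {"ax": 0,"ay": 0,"az": 0,"dx": 0,"dy": 0,"dz": 0,"jaw": 0.05},
  {"ax": 0,"ay": 0,"az": 0,"dx": 0,"dy": 0,"dz": 0,"jaw": 0.05},
  {"ax": 0,"ay": 0,"az": 0,"dx": 0,"dy": 0,"dz": 0,"jaw": 0.05},
])

```text
time_s: 2.6
eef_pos: [0.54, -0.2611, 0.2223]
orientation: [179.9, 0.0, -87.4]
wrist_force: [0.5, -0.1, 0.0]
width: 0.576
```

apply_moves([
  {"ax": 0,"ay": 0,"az": 0,"dx": -0.0015,"dy": 0,"dz": 0.035,"jaw": 0.05},
  {"ax": 0,"ay": 0,"az": 0,"dx": 0,"dy": 0,"dz": 0.04,"jaw": 0.05},
  {"ax": 0,"ay": 0,"az": 0,"dx": 0,"dy": 0,"dz": 0.04,"jaw": 0.05},
  {"ax": 0,"ay": 0,"az": 0,"dx": 0,"dy": 0,"dz": 0.03,"jaw": 0.05},
  {"ax": 0,"ay": 0,"az": 0,"dx": 0,"dy": 0,"dz": 0.0165,"jaw": 0.05},
  {"ax": 0,"ay": 0,"az": 0,"dx": 0,"dy": 0,"dz": 0,"jaw": 0.05},
  {"ax": 0,"ay": 0,"az": 0,"dx": 0,"dy": 0,"dz": 0,"jaw": 0.05},
])

```text
time_s: 3.3
eef_pos: [0.5406, -0.2601, 0.0619]
orientation: [-180.0, -0.0, -87.4]
wrist_force: [-1.1, -0.3, -0.8]
width: 0.573
```

apply_moves([
  {"ax": 0,"ay": 0,"az": 0,"dx": 0,"dy": 0,"dz": 0,"jaw": 0.02},
  {"ax": 0,"ay": 0,"az": 0,"dx": 0,"dy": 0,"dz": 0,"jaw": 0.02},
  {"ax": 0,"ay": 0,"az": 0,"dx": 0,"dy": 0,"dz": 0,"jaw": 0.02},
  {"ax": 0,"ay": 0,"az": 0,"dx": 0,"dy": 0,"dz": 0,"jaw": 0.004},
  {"ax": 0,"ay": 0,"az": 0,"dx": 0,"dy": 0,"dz": 0,"jaw": 0.004},
  {"ax": 0,"ay": 0,"az": 0,"dx": 0,"dy": 0,"dz": 0,"jaw": 0.004},
  {"ax": 0,"ay": 0,"az": 0,"dx": 0,"dy": 0,"dz": 0,"jaw": 0.004},
  {"ax": 0,"ay": 0,"az": 0,"dx": 0,"dy": 0,"dz": 0,"jaw": 0.004},
], newtons=25)

```text
time_s: 4.1
eef_pos: [0.5409, -0.259, 0.0612]
orientation: [-180.0, -0.0, -87.3]
wrist_force: [0.7, 0.4, 0.9]
width: 0.132
```

apply_moves([
  {"ax": 0,"ay": 0,"az": 0,"dx": 0,"dy": 0,"dz": -0.02,"jaw": 0.004},
  {"ax": 0,"ay": 0,"az": 0,"dx": 0,"dy": 0,"dz": -0.03,"jaw": 0.004},
  {"ax": 0,"ay": 0,"az": 0,"dx": 0,"dy": 0,"dz": -0.035,"jaw": 0.004},
  {"ax": 0,"ay": 0,"az": 0,"dx": 0,"dy": 0,"dz": -0.035,"jaw": 0.004},
  {"ax": 0,"ay": 0,"az": -0.045,"dx": 0,"dy": 0,"dz": -0.035,"jaw": 0.004},
  {"ax": 0,"ay": 0,"az": 0,"dx": 0,"dy": 0,"dz": 0,"jaw": 0.004},
  {"ax": 0,"ay": 0,"az": 0,"dx": 0,"dy": 0,"dz": 0,"jaw": 0.004},
])

```text
time_s: 4.8
eef_pos: [0.5403, -0.2587, 0.216]
orientation: [-180.0, 0.1, -84.8]
wrist_force: [-0.6, -0.5, -2.5]
width: 0.133
```

apply_moves([
  {"ax": 0,"ay": 0,"az": 0,"dx": -0.02,"dy": -0.0027,"dz": 0,"jaw": 0.004},
  {"ax": 0,"ay": 0,"az": 0,"dx": -0.036,"dy": -0.0048,"dz": 0,"jaw": 0.004},
  {"ax": 0,"ay": 0,"az": 0,"dx": -0.036,"dy": -0.0048,"dz": 0,"jaw": 0.004},
  {"ax": 0,"ay": 0,"az": 0,"dx": -0.036,"dy": -0.0048,"dz": 0,"jaw": 0.004},
  {"ax": 0,"ay": 0,"az": 0,"dx": -0.036,"dy": -0.0048,"dz": 0,"jaw": 0.004},
  {"ax": 0,"ay": 0,"az": 0,"dx": -0.036,"dy": -0.0048,"dz": 0,"jaw": 0.004},
  {"ax": 0,"ay": 0,"az": 0,"dx": -0.036,"dy": -0.0048,"dz": 0,"jaw": 0.004},
  {"ax": 0,"ay": 0,"az": 0,"dx": -0.036,"dy": -0.0048,"dz": 0,"jaw": 0.004},
  {"ax": 0,"ay": 0,"az": 0,"dx": -0.036,"dy": -0.0048,"dz": 0,"jaw": 0.004},
  {"ax": 0,"ay": 0,"az": 0,"dx": -0.036,"dy": -0.0048,"dz": 0,"jaw": 0.004},
  {"ax": 0,"ay": 0,"az": 0,"dx": -0.0216,"dy": -0.003,"dz": 0,"jaw": 0.004},
  {"ax": 0,"ay": 0,"az": 0,"dx": 0,"dy": 0,"dz": 0,"jaw": 0.004},
  {"ax": 0,"ay": 0,"az": 0,"dx": 0,"dy": 0,"dz": 0,"jaw": 0.004},
  {"ax": 0,"ay": 0,"az": 0,"dx": 0,"dy": 0,"dz": 0,"jaw": 0.004},
])

```text
time_s: 6.2
eef_pos: [0.5551, 0.1085, 0.2148]
orientation: [179.8, -0.0, -84.8]
wrist_force: [0.4, -0.3, -1.5]
width: 0.133
```

Run:
```python
from h import *
st=monitor.state();print({k:np.round(st[k],4).tolist() for k in("time_s","eef_pos","orientation","wrist_force","width")})
t=vision.grab_frame("top");s=vision.grab_frame("side")
np.save("t1.npy",t,allow_pickle=True);np.save("s1.npy",s,allow_pickle=True)
a=t["color"][160:340,40:300,::-1];b=s["color"][130:420,170:400,::-1]
a=cv2.resize(a,None,fx=1.6,fy=1.6,interpolation=cv2.INTER_CUBIC)
a=np.pad(a,((0,580-a.shape[0]),(0,0),(0,0)));b=cv2.resize(b,(380,479),interpolation=cv2.INTER_CUBIC);b=np.pad(b,((0,101),(0,0),(0,0)))
cv2.imwrite("pics/over.png",np.hstack([a,b]))
```

```text
{'time_s': 6.2, 'eef_pos': [0.5551, 0.1085, 0.2148], 'orientation': [179.8474, -0.0488, -84.785], 'wrist_force': [0.4415, -0.2666, -1.4954], 'width': 0.1329}
```

View pics/over.png

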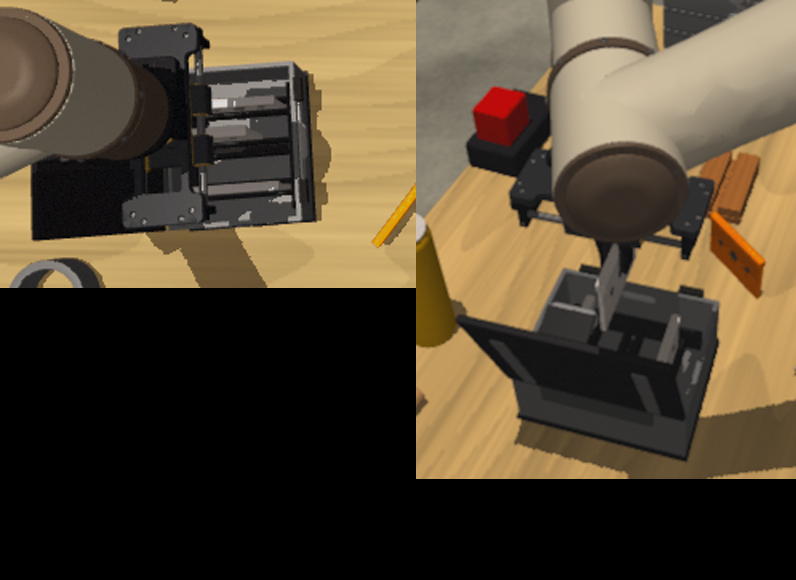

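The side view shows the plate hanging straight between the two case plates, above the middle slot, and the wrist is clear of the lid. Lowering to just above the ribs.

apply_moves([
  {"ax": 0,"ay": 0,"az": 0,"dx": -0.0008,"dy": -0.0008,"dz": 0.02,"jaw": 0.004},
  {"ax": 0,"ay": 0,"az": 0,"dx": 0,"dy": 0,"dz": 0.03,"jaw": 0.004},
  {"ax": 0,"ay": 0,"az": 0,"dx": 0,"dy": 0,"dz": 0.03,"jaw": 0.004},
  {"ax": 0,"ay": 0,"az": 0,"dx": 0,"dy": 0,"dz": 0.025,"jaw": 0.004},
  {"ax": 0,"ay": 0,"az": 0,"dx": 0,"dy": 0,"dz": 0.015,"jaw": 0.004},
  {"ax": 0,"ay": 0,"az": 0,"dx": 0,"dy": 0,"dz": 0,"jaw": 0.004},
  {"ax": 0,"ay": 0,"az": 0,"dx": 0,"dy": 0,"dz": 0,"jaw": 0.004},
  {"ax": 0,"ay": 0,"az": 0,"dx": 0,"dy": 0,"dz": 0,"jaw": 0.004},
])

```text
time_s: 7.1
eef_pos: [0.5575, 0.1104, 0.0975]
orientation: [-179.8, 0.0, -84.7]
wrist_force: [1.2, -0.1, -2.3]
width: 0.136
```

apply_moves([
  {"ax": 0,"ay": 0,"az": 0,"dx": 0,"dy": 0,"dz": 0.006,"jaw": 0.004},
  {"ax": 0,"ay": 0,"az": 0,"dx": 0,"dy": 0,"dz": 0.006,"jaw": 0.004},
  {"ax": 0,"ay": 0,"az": 0,"dx": 0,"dy": 0,"dz": 0.003,"jaw": 0.004},
  {"ax": 0,"ay": 0,"az": 0,"dx": 0,"dy": 0,"dz": 0,"jaw": 0.004},
])

```text
time_s: 7.5
eef_pos: [0.556, 0.1102, 0.0804]
orientation: [179.9, -0.0, -84.7]
wrist_force: [0.1, -0.3, -1.1]
width: 0.133
```

apply_moves([
  {"ax": 0,"ay": 0,"az": 0,"dx": 0,"dy": 0,"dz": 0.006,"jaw": 0.004},
  {"ax": 0,"ay": 0,"az": 0,"dx": 0,"dy": 0,"dz": 0.006,"jaw": 0.004},
  {"ax": 0,"ay": 0,"az": 0,"dx": 0,"dy": 0,"dz": 0.006,"jaw": 0.004},
  {"ax": 0,"ay": 0,"az": 0,"dx": 0,"dy": 0,"dz": 0.003,"jaw": 0.004},
  {"ax": 0,"ay": 0,"az": 0,"dx": 0,"dy": 0,"dz": 0,"jaw": 0.004},
  {"ax": 0,"ay": 0,"az": 0,"dx": 0,"dy": 0,"dz": 0,"jaw": 0.004},
])

```text
time_s: 8.1
eef_pos: [0.5566, 0.1103, 0.06]
orientation: [180.0, -0.0, -84.7]
wrist_force: [0.4, 0.4, -1.1]
width: 0.137
```

apply_moves([
  {"ax": 0,"ay": 0,"az": 0,"dx": 0,"dy": 0,"dz": 0.001,"jaw": 0.004},
  {"ax": 0,"ay": 0,"az": 0,"dx": 0,"dy": 0,"dz": 0.001,"jaw": 0.004},
  {"ax": 0,"ay": 0,"az": 0,"dx": 0,"dy": 0,"dz": 0,"jaw": 0.004},
])

```text
time_s: 8.4
eef_pos: [0.5564, 0.1103, 0.058]
orientation: [180.0, 0.0, -84.7]
wrist_force: [0.4, 1.1, -2.6]
width: 0.135
```

apply_moves([
  {"ax": 0,"ay": 0,"az": 0,"dx": 0,"dy": 0,"dz": 0.001,"jaw": 0.004},
  {"ax": 0,"ay": 0,"az": 0,"dx": 0,"dy": 0,"dz": 0.0005,"jaw": 0.004},
  {"ax": 0,"ay": 0,"az": 0,"dx": 0,"dy": 0,"dz": 0,"jaw": 0.004},
  {"ax": 0,"ay": 0,"az": 0,"dx": 0,"dy": 0,"dz": 0,"jaw": 0.004},
])

```text
time_s: 8.8
eef_pos: [0.5569, 0.1104, 0.0571]
orientation: [-179.9, 0.0, -84.7]
wrist_force: [-0.6, 0.3, 2.9]
width: 0.137
```

apply_moves([
  {"ax": 0,"ay": 0,"az": 0,"dx": 0,"dy": 0,"dz": 0,"jaw": 0.016},
  {"ax": 0,"ay": 0,"az": 0,"dx": 0,"dy": 0,"dz": 0,"jaw": 0.022},
  {"ax": 0,"ay": 0,"az": 0,"dx": 0,"dy": 0,"dz": 0,"jaw": 0.03},
  {"ax": 0,"ay": 0,"az": 0,"dx": 0,"dy": 0,"dz": 0,"jaw": 0.034},
  {"ax": 0,"ay": 0,"az": 0,"dx": 0,"dy": 0,"dz": 0,"jaw": 0.034},
  {"ax": 0,"ay": 0,"az": 0,"dx": 0,"dy": 0,"dz": 0,"jaw": 0.034},
  {"ax": 0,"ay": 0,"az": 0,"dx": 0,"dy": 0,"dz": 0,"jaw": 0.034},
])

```text
time_s: 9.5
eef_pos: [0.5565, 0.1103, 0.0565]
orientation: [180.0, 0.0, -84.7]
wrist_force: [0.3, -1.0, -0.1]
width: 0.39
```

apply_moves([
  {"ax": 0,"ay": 0,"az": 0,"dx": 0,"dy": 0,"dz": -0.02,"jaw": 0.034},
  {"ax": 0,"ay": 0,"az": 0,"dx": 0,"dy": 0,"dz": -0.04,"jaw": 0.034},
  {"ax": 0,"ay": 0,"az": 0,"dx": 0,"dy": 0,"dz": -0.045,"jaw": 0.034},
  {"ax": 0,"ay": 0,"az": 0,"dx": 0,"dy": 0,"dz": -0.045,"jaw": 0.034},
  {"ax": 0,"ay": 0,"az": 0,"dx": 0,"dy": 0,"dz": -0.045,"jaw": 0.034},
  {"ax": 0,"ay": 0,"az": 0,"dx": 0,"dy": 0,"dz": -0.045,"jaw": 0.034},
  {"ax": 0,"ay": 0,"az": 0,"dx": 0,"dy": 0,"dz": -0.045,"jaw": 0},
  {"ax": 0,"ay": 0,"az": 0,"dx": 0,"dy": 0,"dz": -0.045,"jaw": 0},
  {"ax": 0,"ay": 0,"az": 0,"dx": 0,"dy": 0,"dz": 0,"jaw": 0},
  {"ax": 0,"ay": 0,"az": 0,"dx": 0,"dy": 0,"dz": 0,"jaw": 0},
])

```text
time_s: 10.5
eef_pos: [0.5565, 0.1105, 0.3875]
orientation: [-179.9, 0.1, -84.7]
wrist_force: [-0.2, 0.4, -1.0]
width: 0.111
```

Run:
```python
from h import *
st=monitor.state();print({k:np.round(st[k],4).tolist() for k in("time_s","eef_pos","orientation","wrist_force","width")})
t=vision.grab_frame("top");s=vision.grab_frame("side")
np.save("t2.npy",t,allow_pickle=True);np.save("s2.npy",s,allow_pickle=True)
a=t["color"][160:340,40:300,::-1];b=s["color"][130:420,170:400,::-1]
a=cv2.resize(a,None,fx=1.6,fy=1.6,interpolation=cv2.INTER_CUBIC)
b=cv2.resize(b,(380,479),interpolation=cv2.INTER_CUBIC)
a=np.pad(a,((0,479-a.shape[0]),(0,0),(0,0)))
cv2.imwrite("pics/placed.png",np.hstack([a,b]))
```

```text
{'time_s': 10.5, 'eef_pos': [0.5565, 0.1105, 0.3875], 'orientation': [-179.8786, 0.0903, -84.733], 'wrist_force': [-0.2405, 0.4126, -1.0224], 'width': 0.1109}
```

View pics/placed.png

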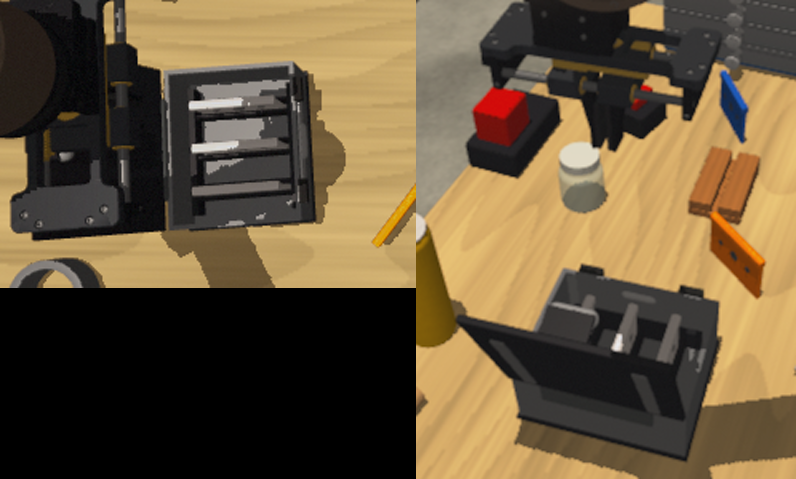

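The view shows three plates upright and evenly spaced in the slots, at the same height. The 2.9 N contact at the bottom confirms the loose one is seated. Next is the lid angle, from the first pictures.

```bash
cat >> h.py <<'E'
CASE=np.array([.5560,.1096,np.radians(5.3)])
def lidw(th,P):
    P=np.asarray(P,float);c,s=np.cos(th),np.sin(th)
    return world(CASE,np.c_[P[:,0],P[:,1]*c+P[:,2]*s+.083,-P[:,1]*s+P[:,2]*c+.095])
E
python3 - <<'E'
from h import *
t=np.load("t.npy",allow_pickle=True).item();s=np.load("s.npy",allow_pickle=True).item()
for d in range(96,114,2):
    th=np.radians(d)
    print(d,proj(t,lidw(th,[[.102,-.19,.008],[-.102,-.19,.008]])).round(1).tolist(),proj(s,lidw(th,[[.102,-.19,.008],[-.102,-.19,.008]])).round(1).tolist(),lidw(th,[[0,-.19,.008]]).round(3).tolist())
E
```

```text
96 [[78.7, 181.6], [80.9, 308.8]] [[202.8, 300.8], [330.6, 329.2]] [[0.546, 0.22, 0.283]]
98 [[75.0, 182.0], [77.1, 309.1]] [[201.1, 304.5], [329.4, 333.2]] [[0.545, 0.226, 0.282]]
100 [[71.4, 182.5], [73.4, 309.4]] [[199.4, 308.2], [328.3, 337.3]] [[0.545, 0.233, 0.281]]
102 [[67.9, 183.1], [69.8, 309.7]] [[197.7, 312.0], [327.2, 341.5]] [[0.544, 0.239, 0.279]]
104 [[64.6, 183.6], [66.3, 309.9]] [[196.0, 316.0], [326.0, 345.8]] [[0.543, 0.246, 0.277]]
106 [[61.3, 184.2], [63.0, 310.2]] [[194.4, 320.0], [324.9, 350.2]] [[0.543, 0.252, 0.275]]
108 [[58.3, 184.8], [59.8, 310.4]] [[192.8, 324.1], [323.7, 354.7]] [[0.542, 0.258, 0.273]]
110 [[55.3, 185.4], [56.7, 310.7]] [[191.3, 328.3], [322.6, 359.3]] [[0.542, 0.264, 0.271]]
112 [[52.5, 186.0], [53.8, 310.9]] [[189.7, 332.6], [321.5, 363.9]] [[0.541, 0.271, 0.268]]
```

The lid is about 107° open, with its edge at case y ≈ 0.146 and z ≈ 0.274. I'll go over and behind it with closed fingers.

apply_moves([
  {"ax": 0,"ay": 0,"az": 0,"dx": -0.03,"dy": 0,"dz": 0,"jaw": 0},
  {"ax": 0,"ay": 0,"az": 0,"dx": -0.042,"dy": 0,"dz": 0,"jaw": 0},
  {"ax": 0,"ay": 0,"az": 0,"dx": -0.042,"dy": 0,"dz": 0,"jaw": 0},
  {"ax": 0,"ay": 0,"az": 0,"dx": -0.042,"dy": 0,"dz": 0,"jaw": 0},
  {"ax": 0,"ay": 0,"az": 0,"dx": -0.04,"dy": 0,"dz": 0,"jaw": 0},
  {"ax": 0,"ay": 0,"az": 0,"dx": 0,"dy": 0,"dz": 0.03,"jaw": 0},
  {"ax": 0,"ay": 0,"az": 0,"dx": 0,"dy": 0,"dz": 0.04,"jaw": 0},
  {"ax": 0,"ay": 0,"az": 0,"dx": 0,"dy": 0,"dz": 0.04,"jaw": 0},
  {"ax": 0,"ay": 0,"az": 0,"dx": 0,"dy": 0,"dz": 0.032,"jaw": 0},
  {"ax": 0,"ay": 0,"az": 0,"dx": 0,"dy": 0,"dz": 0,"jaw": 0},
  {"ax": 0,"ay": 0,"az": 0,"dx": 0,"dy": 0,"dz": 0,"jaw": 0},
])

```text
time_s: 11.7
eef_pos: [0.5386, 0.3052, 0.244]
orientation: [179.9, -0.1, -84.7]
wrist_force: [0.2, -0.0, 1.4]
width: 0.011
```

Run:
```python
import numpy as np
from h import *
st=monitor.state();p=(st["eef_pos"]-[CASE[0],CASE[1],0])@Rz(CASE[2]);print(p.round(4),st["orientation"].round(2))
w=.010;cur=p[1:3]
wp=[(.130,.245),(.105,.250)]
for d,r in zip([88,82,76,69,62,55,48,41,34,28,22,17,12,10],[.165,.166,.167,.168,.169,.170,.171,.173,.175,.177,.179,.181,.183,.185]):
    c,s=np.cos(np.radians(d)),np.sin(np.radians(d))
    wp.append((.083-r*c+.008*s+w,.095+r*s+.008*c))
for y,z in wp: print(np.round([y,z],4),"dx %.4f dz %.4f"%(-(y-cur[0]),-(z-cur[1])));cur=(y,z)
```

```text
[0.0008 0.1964 0.244 ] [ 1.7994e+02 -1.3000e-01 -8.4710e+01]
[0.13  0.245] dx 0.0664 dz -0.0010
[0.105 0.25 ] dx 0.0250 dz -0.0050
[0.0952 0.2602] dx 0.0098 dz -0.0102
[0.0778 0.2605] dx 0.0174 dz -0.0003
[0.0604 0.259 ] dx 0.0175 dz 0.0015
[0.0403 0.2547] dx 0.0201 dz 0.0043
[0.0207 0.248 ] dx 0.0195 dz 0.0067
[0.002  0.2388] dx 0.0187 dz 0.0091
[-0.0155  0.2274] dx 0.0175 dz 0.0114
[-0.0323  0.2145] dx 0.0168 dz 0.0129
[-0.0476  0.1995] dx 0.0153 dz 0.0150
[-0.0595  0.1852] dx 0.0119 dz 0.0143
[-0.07    0.1695] dx 0.0104 dz 0.0157
[-0.0778  0.1556] dx 0.0078 dz 0.0139
[-0.0843  0.1409] dx 0.0066 dz 0.0147
[-0.0878  0.135 ] dx 0.0035 dz 0.0059
```

apply_moves([
  {"ax": 0,"ay": 0,"az": 0,"dx": 0.02,"dy": 0,"dz": 0,"jaw": 0},
  {"ax": 0,"ay": 0,"az": 0,"dx": 0.012,"dy": 0,"dz": 0,"jaw": 0},
  {"ax": 0,"ay": 0,"az": 0,"dx": 0.01,"dy": 0,"dz": 0,"jaw": 0},
  {"ax": 0,"ay": 0,"az": 0,"dx": 0.012,"dy": 0,"dz": 0,"jaw": 0},
  {"ax": 0,"ay": 0,"az": 0,"dx": 0.0125,"dy": 0,"dz": -0.001,"jaw": 0},
  {"ax": 0,"ay": 0,"az": 0,"dx": 0.0125,"dy": 0,"dz": -0.003,"jaw": 0},
  {"ax": 0,"ay": 0,"az": 0,"dx": 0.0125,"dy": 0,"dz": -0.003,"jaw": 0},
  {"ax": 0,"ay": 0,"az": 0,"dx": 0.01,"dy": 0,"dz": -0.01,"jaw": 0},
  {"ax": 0,"ay": 0,"az": 0,"dx": 0.0087,"dy": 0,"dz": 0,"jaw": 0},
  {"ax": 0,"ay": 0,"az": 0,"dx": 0.0087,"dy": 0,"dz": 0,"jaw": 0},
  {"ax": 0,"ay": 0,"az": 0,"dx": 0,"dy": 0,"dz": 0,"jaw": 0},
])

```text
time_s: 12.8
eef_pos: [0.5495, 0.1857, 0.2618]
orientation: [180.0, -0.0, -84.8]
wrist_force: [0.6, 0.6, 0.8]
width: 0.006
```

Run:
```python
from h import *
st=monitor.state();p=(st["eef_pos"]-[CASE[0],CASE[1],0])@Rz(CASE[2]);print(p.round(4),st["wrist_force"].round(2))
s=vision.grab_frame("side");t=vision.grab_frame("top")
b=cv2.resize(s["color"][100:400,150:390,::-1],(400,500));a=cv2.resize(t["color"][140:340,20:260,::-1],(400,333))
cv2.imwrite("pics/lid1.png",np.hstack([np.pad(a,((0,167),(0,0),(0,0))),b]))
```

```text
[0.0005 0.0764 0.2618] [0.64 0.59 0.76]
```

View pics/lid1.png

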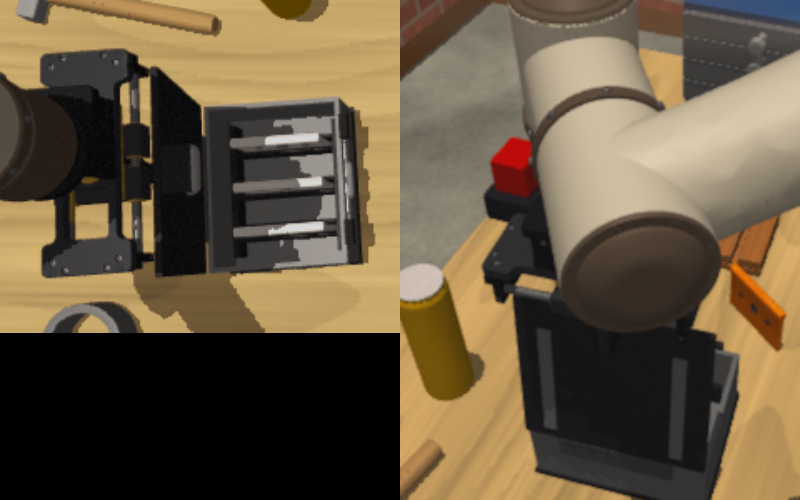

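The lid is upright now and following the fingers, with the plates undisturbed. Continuing along the arc.

apply_moves([
  {"ax": 0,"ay": 0,"az": 0,"dx": 0.009,"dy": 0,"dz": 0.001,"jaw": 0},
  {"ax": 0,"ay": 0,"az": 0,"dx": 0.009,"dy": 0,"dz": 0.001,"jaw": 0},
  {"ax": 0,"ay": 0,"az": 0,"dx": 0.01,"dy": 0,"dz": 0.002,"jaw": 0},
  {"ax": 0,"ay": 0,"az": 0,"dx": 0.01,"dy": 0,"dz": 0.0023,"jaw": 0},
  {"ax": 0,"ay": 0,"az": 0,"dx": 0.01,"dy": 0,"dz": 0.0033,"jaw": 0},
  {"ax": 0,"ay": 0,"az": 0,"dx": 0.0095,"dy": 0,"dz": 0.0033,"jaw": 0},
  {"ax": 0,"ay": 0,"az": 0,"dx": 0.0094,"dy": 0,"dz": 0.0045,"jaw": 0},
  {"ax": 0,"ay": 0,"az": 0,"dx": 0.0094,"dy": 0,"dz": 0.0046,"jaw": 0},
  {"ax": 0,"ay": 0,"az": 0,"dx": 0.0088,"dy": 0,"dz": 0.0057,"jaw": 0},
  {"ax": 0,"ay": 0,"az": 0,"dx": 0.0088,"dy": 0,"dz": 0.0057,"jaw": 0},
  {"ax": 0,"ay": 0,"az": 0,"dx": 0.0084,"dy": 0,"dz": 0.0064,"jaw": 0},
  {"ax": 0,"ay": 0,"az": 0,"dx": 0.0084,"dy": 0,"dz": 0.0065,"jaw": 0},
  {"ax": 0,"ay": 0,"az": 0,"dx": 0.0077,"dy": 0,"dz": 0.0075,"jaw": 0},
  {"ax": 0,"ay": 0,"az": 0,"dx": 0.0077,"dy": 0,"dz": 0.0075,"jaw": 0},
  {"ax": 0,"ay": 0,"az": 0,"dx": 0.006,"dy": 0,"dz": 0.0072,"jaw": 0},
  {"ax": 0,"ay": 0,"az": 0,"dx": 0.006,"dy": 0,"dz": 0.0072,"jaw": 0},
  {"ax": 0,"ay": 0,"az": 0,"dx": 0.0052,"dy": 0,"dz": 0.0078,"jaw": 0},
  {"ax": 0,"ay": 0,"az": 0,"dx": 0.0052,"dy": 0,"dz": 0.0078,"jaw": 0},
  {"ax": 0,"ay": 0,"az": 0,"dx": 0,"dy": 0,"dz": 0,"jaw": 0},
])

```text
time_s: 14.8
eef_pos: [0.5622, 0.0384, 0.1687]
orientation: [179.8, -0.0, -84.8]
wrist_force: [0.0, -0.0, -1.3]
width: 0.007
```

Run:
```python
from h import *
st=monitor.state();p=(st["eef_pos"]-[CASE[0],CASE[1],0])@Rz(CASE[2]);print(p.round(4),st["wrist_force"].round(2))
```

```text
[-0.0004 -0.0715  0.1687] [ 0.05 -0.02 -1.25]
```

apply_moves([
  {"ax": 0,"ay": 0,"az": 0,"dx": 0.005,"dy": 0,"dz": 0.006,"jaw": 0},
  {"ax": 0,"ay": 0,"az": 0,"dx": 0.005,"dy": 0,"dz": 0.006,"jaw": 0},
  {"ax": 0,"ay": 0,"az": 0,"dx": 0.005,"dy": 0,"dz": 0.006,"jaw": 0},
  {"ax": 0,"ay": 0,"az": 0,"dx": 0.004,"dy": 0,"dz": 0.006,"jaw": 0},
  {"ax": 0,"ay": 0,"az": 0,"dx": 0.004,"dy": 0,"dz": 0.005,"jaw": 0},
  {"ax": 0,"ay": 0,"az": 0,"dx": 0,"dy": 0,"dz": 0.004,"jaw": 0},
  {"ax": 0,"ay": 0,"az": 0,"dx": 0,"dy": 0,"dz": 0,"jaw": 0},
  {"ax": 0,"ay": 0,"az": 0,"dx": 0,"dy": 0,"dz": 0,"jaw": 0},
])

```text
time_s: 15.6
eef_pos: [0.5652, 0.0164, 0.1372]
orientation: [-180.0, -0.0, -84.7]
wrist_force: [0.6, 0.4, 0.8]
width: 0.005
```

apply_moves([
  {"ax": 0,"ay": 0,"az": 0,"dx": 0,"dy": 0,"dz": 0.002,"jaw": 0},
  {"ax": 0,"ay": 0,"az": 0,"dx": 0,"dy": 0,"dz": 0.002,"jaw": 0},
  {"ax": 0,"ay": 0,"az": 0,"dx": 0,"dy": 0,"dz": 0.002,"jaw": 0},
  {"ax": 0,"ay": 0,"az": 0,"dx": 0,"dy": 0,"dz": 0.002,"jaw": 0},
  {"ax": 0,"ay": 0,"az": 0,"dx": 0,"dy": 0,"dz": 0.002,"jaw": 0},
  {"ax": 0,"ay": 0,"az": 0,"dx": 0,"dy": 0,"dz": 0,"jaw": 0},
  {"ax": 0,"ay": 0,"az": 0,"dx": 0,"dy": 0,"dz": 0,"jaw": 0},
])

```text
time_s: 16.3
eef_pos: [0.5651, 0.0163, 0.1271]
orientation: [180.0, 0.0, -84.7]
wrist_force: [1.2, 0.4, 0.4]
width: 0.002
```

Run:
```python
from h import *
st=monitor.state();p=(st["eef_pos"]-[CASE[0],CASE[1],0])@Rz(CASE[2]);print(p.round(4),st["wrist_force"].round(2))
s=vision.grab_frame("side");t=vision.grab_frame("top")
b=cv2.resize(s["color"][100:400,150:390,::-1],(400,500));a=cv2.resize(t["color"][140:340,60:300,::-1],(400,333))
cv2.imwrite("pics/lid2.png",np.hstack([np.pad(a,((0,167),(0,0),(0,0))),b]))
```

```text
[ 0.0004 -0.0937  0.1271] [1.23 0.45 0.36]
```

View pics/lid2.png

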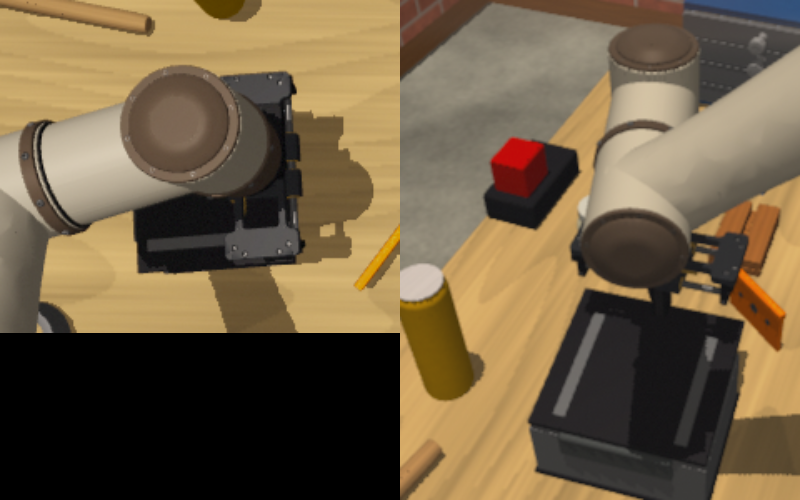

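The lid is nearly shut, with the fingertips on its free-edge strip. Now I'll press in small steps and watch the force (zero level about 0.4 N).

apply_moves([
  {"ax": 0,"ay": 0,"az": 0,"dx": 0,"dy": 0,"dz": 0.001,"jaw": 0},
  {"ax": 0,"ay": 0,"az": 0,"dx": 0,"dy": 0,"dz": 0.001,"jaw": 0},
  {"ax": 0,"ay": 0,"az": 0,"dx": 0,"dy": 0,"dz": 0.001,"jaw": 0},
  {"ax": 0,"ay": 0,"az": 0,"dx": 0,"dy": 0,"dz": 0.001,"jaw": 0},
  {"ax": 0,"ay": 0,"az": 0,"dx": 0,"dy": 0,"dz": 0,"jaw": 0},
])

```text
time_s: 16.9
eef_pos: [0.565, 0.0163, 0.123]
orientation: [180.0, -0.0, -84.7]
wrist_force: [0.6, -0.4, -0.7]
width: 0.006
```

apply_moves([
  {"ax": 0,"ay": 0,"az": 0,"dx": 0,"dy": 0,"dz": 0.001,"jaw": 0},
  {"ax": 0,"ay": 0,"az": 0,"dx": 0,"dy": 0,"dz": 0.001,"jaw": 0},
  {"ax": 0,"ay": 0,"az": 0,"dx": 0,"dy": 0,"dz": 0.001,"jaw": 0},
  {"ax": 0,"ay": 0,"az": 0,"dx": 0,"dy": 0,"dz": 0,"jaw": 0},
])

```text
time_s: 17.3
eef_pos: [0.5651, 0.0163, 0.1201]
orientation: [180.0, -0.0, -84.7]
wrist_force: [-0.7, 0.7, -0.0]
width: 0.004
```

apply_moves([
  {"ax": 0,"ay": 0,"az": 0,"dx": 0,"dy": 0,"dz": 0.001,"jaw": 0},
  {"ax": 0,"ay": 0,"az": 0,"dx": 0,"dy": 0,"dz": 0.001,"jaw": 0},
  {"ax": 0,"ay": 0,"az": 0,"dx": 0,"dy": 0,"dz": 0.001,"jaw": 0},
  {"ax": 0,"ay": 0,"az": 0,"dx": 0,"dy": 0,"dz": 0,"jaw": 0},
])

```text
time_s: 17.7
eef_pos: [0.5651, 0.0164, 0.1171]
orientation: [180.0, 0.0, -84.7]
wrist_force: [0.4, 0.0, 0.4]
width: 0.006
```

apply_moves([
  {"ax": 0,"ay": 0,"az": 0,"dx": 0,"dy": 0,"dz": 0.001,"jaw": 0},
  {"ax": 0,"ay": 0,"az": 0,"dx": 0,"dy": 0,"dz": 0.001,"jaw": 0},
  {"ax": 0,"ay": 0,"az": 0,"dx": 0,"dy": 0,"dz": 0.001,"jaw": 0},
  {"ax": 0,"ay": 0,"az": 0,"dx": 0,"dy": 0,"dz": 0,"jaw": 0},
])

```text
time_s: 18.1
eef_pos: [0.5651, 0.0163, 0.1141]
orientation: [180.0, -0.0, -84.7]
wrist_force: [0.3, -0.5, -0.5]
width: 0.0
```

apply_moves([
  {"ax": 0,"ay": 0,"az": 0,"dx": 0,"dy": 0,"dz": 0.001,"jaw": 0},
  {"ax": 0,"ay": 0,"az": 0,"dx": 0,"dy": 0,"dz": 0.001,"jaw": 0},
  {"ax": 0,"ay": 0,"az": 0,"dx": 0,"dy": 0,"dz": 0,"jaw": 0},
])

```text
time_s: 18.4
eef_pos: [0.5653, 0.0163, 0.1134]
orientation: [-180.0, -0.0, -84.7]
wrist_force: [-1.9, -0.1, 6.0]
width: 0.006
```

apply_moves([
  {"ax": 0,"ay": 0,"az": 0,"dx": 0,"dy": 0,"dz": 0.001,"jaw": 0},
  {"ax": 0,"ay": 0,"az": 0,"dx": 0,"dy": 0,"dz": 0,"jaw": 0},
])

```text
time_s: 18.6
eef_pos: [0.5653, 0.0163, 0.1132]
orientation: [-180.0, -0.0, -84.7]
wrist_force: [-3.2, 0.4, 9.6]
width: 0.007
```

apply_moves([
  {"ax": 0,"ay": 0,"az": 0,"dx": 0,"dy": 0,"dz": 0.001,"jaw": 0},
  {"ax": 0,"ay": 0,"az": 0,"dx": 0,"dy": 0,"dz": 0,"jaw": 0},
])

```text
time_s: 18.8
eef_pos: [0.5653, 0.0163, 0.1129]
orientation: [-179.9, -0.0, -84.7]
wrist_force: [-4.9, 0.9, 13.7]
width: 0.004
```

The force is rising faster than the catch description suggests (13.7 N over 0.5 mm, with a sideways part), so I'll look before pressing more.

Run:
```python
from h import *
st=monitor.state();print(st["eef_pos"].round(4),st["wrist_force"].round(2),st["moment"].round(2))
s=vision.grab_frame("side");t=vision.grab_frame("top")
np.save("t3.npy",t,allow_pickle=True);np.save("s3.npy",s,allow_pickle=True)
def ov(f,x0,y0,w,h,k):
    im=cv2.resize(f["color"][:,:,::-1],None,fx=k,fy=k,interpolation=cv2.INTER_CUBIC)
    for ez,col in((.103,(0,255,0)),(.113,(0,0,255))):
        th=np.arcsin((ez-.103)/.19)
        q=proj(f,lidw(th,[[.102,0,.008],[.102,-.19,.008],[-.102,-.19,.008],[-.102,0,.008]]))
        cv2.polylines(im,[np.round((q+.5)*k*8).astype(np.int32)],True,col,1,cv2.LINE_AA,3)
    return im[y0*k:(y0+h)*k,x0*k:(x0+w)*k]
b=ov(s,220,240,140,170,3);a=ov(t,135,180,120,140,3)
cv2.imwrite("pics/press.png",np.hstack([np.pad(a,((0,90),(0,0),(0,0))),b]))
```

```text
[0.5653 0.0163 0.1129] [-4.9   0.91 13.73] [ 0.15  1.76 -0.03]
```

View pics/press.png

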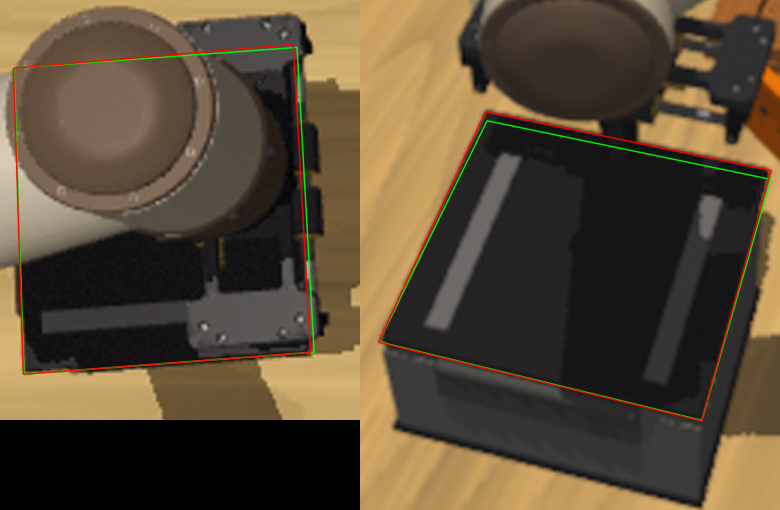

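The picture puts the lid edge at about 113 mm (the red outline fits), and the only contact is the fingertips on the free edge. So this is the catch, and the arm is giving way (about 4 N per mm commanded). I'll press on, well under 32 N.

apply_moves([
  {"ax": 0,"ay": 0,"az": 0,"dx": 0,"dy": 0,"dz": 0.001,"jaw": 0},
  {"ax": 0,"ay": 0,"az": 0,"dx": 0,"dy": 0,"dz": 0,"jaw": 0},
])

```text
time_s: 19.1
eef_pos: [0.5654, 0.0162, 0.1124]
orientation: [-179.9, -0.1, -84.7]
wrist_force: [-5.4, 1.1, 15.8]
width: 0.01
```

apply_moves([
  {"ax": 0,"ay": 0,"az": 0,"dx": 0,"dy": 0,"dz": 0.0005,"jaw": 0},
  {"ax": 0,"ay": 0,"az": 0,"dx": 0,"dy": 0,"dz": 0,"jaw": 0},
])

```text
time_s: 19.3
eef_pos: [0.5654, 0.0162, 0.112]
orientation: [-179.9, -0.1, -84.7]
wrist_force: [-5.5, 0.1, 15.5]
width: 0.007
```

apply_moves([
  {"ax": 0,"ay": 0,"az": 0,"dx": 0,"dy": 0,"dz": 0.0005,"jaw": 0},
  {"ax": 0,"ay": 0,"az": 0,"dx": 0,"dy": 0,"dz": 0.0005,"jaw": 0},
  {"ax": 0,"ay": 0,"az": 0,"dx": 0,"dy": 0,"dz": 0,"jaw": 0},
])

```text
time_s: 19.6
eef_pos: [0.5654, 0.0161, 0.1109]
orientation: [-179.9, -0.1, -84.7]
wrist_force: [-6.3, 1.2, 15.5]
width: 0.004
```

apply_moves([
  {"ax": 0,"ay": 0,"az": 0,"dx": 0,"dy": 0,"dz": 0.0005,"jaw": 0},
  {"ax": 0,"ay": 0,"az": 0,"dx": 0,"dy": 0,"dz": 0.0005,"jaw": 0},
  {"ax": 0,"ay": 0,"az": 0,"dx": 0,"dy": 0,"dz": 0,"jaw": 0},
])

```text
time_s: 19.9
eef_pos: [0.5654, 0.016, 0.1096]
orientation: [-179.9, -0.1, -84.7]
wrist_force: [-5.4, 0.1, 14.0]
width: 0.002
```

apply_moves([
  {"ax": 0,"ay": 0,"az": 0,"dx": 0,"dy": 0,"dz": 0.0005,"jaw": 0},
  {"ax": 0,"ay": 0,"az": 0,"dx": 0,"dy": 0,"dz": 0.0005,"jaw": 0},
  {"ax": 0,"ay": 0,"az": 0,"dx": 0,"dy": 0,"dz": 0,"jaw": 0},
])

```text
time_s: 20.2
eef_pos: [0.5653, 0.0159, 0.1083]
orientation: [-179.9, -0.1, -84.7]
wrist_force: [-4.6, -0.5, 12.7]
width: 0.004
```

apply_moves([
  {"ax": 0,"ay": 0,"az": 0,"dx": 0,"dy": 0,"dz": 0.0005,"jaw": 0},
  {"ax": 0,"ay": 0,"az": 0,"dx": 0,"dy": 0,"dz": 0.0005,"jaw": 0},
  {"ax": 0,"ay": 0,"az": 0,"dx": 0,"dy": 0,"dz": 0,"jaw": 0},
])

```text
time_s: 20.5
eef_pos: [0.5654, 0.0158, 0.1071]
orientation: [-179.9, -0.1, -84.7]
wrist_force: [-4.2, -0.6, 11.3]
width: 0.003
```

apply_moves([
  {"ax": 0,"ay": 0,"az": 0,"dx": 0,"dy": 0,"dz": 0.0005,"jaw": 0},
  {"ax": 0,"ay": 0,"az": 0,"dx": 0,"dy": 0,"dz": 0.0005,"jaw": 0},
  {"ax": 0,"ay": 0,"az": 0,"dx": 0,"dy": 0,"dz": 0,"jaw": 0},
])

```text
time_s: 20.8
eef_pos: [0.5653, 0.0157, 0.1059]
orientation: [-180.0, -0.1, -84.7]
wrist_force: [-2.9, -1.0, 10.3]
width: -0.001
```

apply_moves([
  {"ax": 0,"ay": 0,"az": 0,"dx": 0,"dy": 0,"dz": 0.0005,"jaw": 0},
  {"ax": 0,"ay": 0,"az": 0,"dx": 0,"dy": 0,"dz": 0.0005,"jaw": 0},
  {"ax": 0,"ay": 0,"az": 0,"dx": 0,"dy": 0,"dz": 0,"jaw": 0},
])

```text
time_s: 21.1
eef_pos: [0.5653, 0.0157, 0.1047]
orientation: [-180.0, -0.1, -84.7]
wrist_force: [-3.2, -1.6, 9.2]
width: 0.005
```

apply_moves([
  {"ax": 0,"ay": 0,"az": 0,"dx": 0,"dy": 0,"dz": 0.0005,"jaw": 0},
  {"ax": 0,"ay": 0,"az": 0,"dx": 0,"dy": 0,"dz": 0.0005,"jaw": 0},
  {"ax": 0,"ay": 0,"az": 0,"dx": 0,"dy": 0,"dz": 0,"jaw": 0},
])

```text
time_s: 21.4
eef_pos: [0.5653, 0.0156, 0.1035]
orientation: [-180.0, -0.1, -84.7]
wrist_force: [-2.4, -2.3, 10.1]
width: 0.009
```

apply_moves([
  {"ax": 0,"ay": 0,"az": 0,"dx": 0,"dy": 0,"dz": 0.0005,"jaw": 0},
  {"ax": 0,"ay": 0,"az": 0,"dx": 0,"dy": 0,"dz": 0.0005,"jaw": 0},
  {"ax": 0,"ay": 0,"az": 0,"dx": 0,"dy": 0,"dz": 0,"jaw": 0},
])

```text
time_s: 21.7
eef_pos: [0.5653, 0.0156, 0.1024]
orientation: [-180.0, -0.1, -84.7]
wrist_force: [-2.0, -2.2, 9.1]
width: 0.002
```

apply_moves([
  {"ax": 0,"ay": 0,"az": 0,"dx": 0,"dy": 0,"dz": 0.0005,"jaw": 0},
  {"ax": 0,"ay": 0,"az": 0,"dx": 0,"dy": 0,"dz": 0.0005,"jaw": 0},
  {"ax": 0,"ay": 0,"az": 0,"dx": 0,"dy": 0,"dz": 0,"jaw": 0},
])

```text
time_s: 22.0
eef_pos: [0.5653, 0.0155, 0.1013]
orientation: [-180.0, -0.1, -84.7]
wrist_force: [-1.6, -2.1, 7.2]
width: 0.006
```

apply_moves([
  {"ax": 0,"ay": 0,"az": 0,"dx": 0,"dy": 0,"dz": 0.0005,"jaw": 0},
  {"ax": 0,"ay": 0,"az": 0,"dx": 0,"dy": 0,"dz": 0.0005,"jaw": 0},
  {"ax": 0,"ay": 0,"az": 0,"dx": 0,"dy": 0,"dz": 0,"jaw": 0},
])

```text
time_s: 22.3
eef_pos: [0.5654, 0.0155, 0.1009]
orientation: [-180.0, -0.1, -84.7]
wrist_force: [-3.6, -2.1, 10.2]
width: 0.005
```

apply_moves([
  {"ax": 0,"ay": 0,"az": 0,"dx": 0,"dy": 0,"dz": 0.0005,"jaw": 0},
  {"ax": 0,"ay": 0,"az": 0,"dx": 0,"dy": 0,"dz": 0.0005,"jaw": 0},
  {"ax": 0,"ay": 0,"az": 0,"dx": 0,"dy": 0,"dz": 0,"jaw": 0},
])

```text
time_s: 22.6
eef_pos: [0.5654, 0.0155, 0.1008]
orientation: [-179.9, -0.1, -84.7]
wrist_force: [-5.5, -1.9, 15.4]
width: 0.005
```

apply_moves([
  {"ax": 0,"ay": 0,"az": 0,"dx": 0,"dy": 0,"dz": 0.0005,"jaw": 0},
  {"ax": 0,"ay": 0,"az": 0,"dx": 0,"dy": 0,"dz": 0.0005,"jaw": 0},
  {"ax": 0,"ay": 0,"az": 0,"dx": 0,"dy": 0,"dz": 0,"jaw": 0},
])

```text
time_s: 22.9
eef_pos: [0.5654, 0.0155, 0.1008]
orientation: [-179.9, -0.1, -84.6]
wrist_force: [-7.4, -1.6, 20.7]
width: 0.004
```

The tip has stopped dead at z = 0.1008 while the force climbs to 20.7 N. That is the hard stop, about 14 mm below first catch contact, so I'll stop pressing and lift off. Then I'll check that the lid stays.

apply_moves([
  {"ax": 0,"ay": 0,"az": 0,"dx": 0,"dy": 0,"dz": -0.002,"jaw": 0},
  {"ax": 0,"ay": 0,"az": 0,"dx": 0,"dy": 0,"dz": -0.002,"jaw": 0},
  {"ax": 0,"ay": 0,"az": 0,"dx": 0,"dy": 0,"dz": -0.004,"jaw": 0},
  {"ax": 0,"ay": 0,"az": 0,"dx": 0,"dy": 0,"dz": 0,"jaw": 0},
  {"ax": 0,"ay": 0,"az": 0,"dx": 0,"dy": 0,"dz": 0,"jaw": 0},
])

```text
time_s: 23.4
eef_pos: [0.5651, 0.0165, 0.1044]
orientation: [180.0, 0.0, -84.7]
wrist_force: [-0.0, -0.4, -0.6]
width: 0.005
```

apply_moves([
  {"ax": 0,"ay": 0,"az": 0,"dx": 0,"dy": 0,"dz": -0.04,"jaw": 0},
  {"ax": 0,"ay": 0,"az": 0,"dx": 0,"dy": 0,"dz": -0.045,"jaw": 0},
  {"ax": 0,"ay": 0,"az": 0,"dx": 0,"dy": 0,"dz": -0.045,"jaw": 0},
  {"ax": 0,"ay": 0,"az": 0,"dx": 0.04,"dy": 0.01,"dz": -0.02,"jaw": 0},
  {"ax": 0,"ay": 0,"az": 0,"dx": 0.045,"dy": 0.015,"dz": 0,"jaw": 0},
  {"ax": 0,"ay": 0,"az": 0,"dx": 0.045,"dy": 0.02,"dz": 0,"jaw": 0},
  {"ax": 0,"ay": 0,"az": 0,"dx": 0.045,"dy": 0.02,"dz": 0,"jaw": 0},
  {"ax": 0,"ay": 0,"az": 0,"dx": 0.04,"dy": 0.02,"dz": 0,"jaw": 0},
  {"ax": 0,"ay": 0,"az": 0,"dx": 0,"dy": 0,"dz": 0,"jaw": 0},
  {"ax": 0,"ay": 0,"az": 0,"dx": 0,"dy": 0,"dz": 0,"jaw": 0},
])

```text
time_s: 24.4
eef_pos: [0.4998, -0.2064, 0.2543]
orientation: [180.0, 0.0, -84.9]
wrist_force: [-0.1, 0.0, 0.4]
width: 0.008
```

Run:
```python
from h import *
st=monitor.state();print(st["time_s"],st["eef_pos"].round(4),st["wrist_force"].round(2))
s=vision.grab_frame("side");t=vision.grab_frame("top")
def ov(f,x0,y0,w,h,k,ol=True):
    im=cv2.resize(f["color"][:,:,::-1],None,fx=k,fy=k,interpolation=cv2.INTER_CUBIC)
    for ez,col in((.101,(0,255,0)),(.1145,(0,0,255))):
        th=np.arcsin((ez-.103)/.19)
        q=proj(f,lidw(th,[[.102,0,.008],[.102,-.19,.008],[-.102,-.19,.008],[-.102,0,.008]]))
        cv2.polylines(im,[np.round((q+.5)*k*8).astype(np.int32)],True,col,1,cv2.LINE_AA,3)
    return im[int(y0*k):int((y0+h)*k),int(x0*k):int((x0+w)*k)]
b=ov(s,220,240,140,170,3);a=ov(t,120,130,250,190,1.5)
cv2.imwrite("pics/final.png",np.hstack([np.pad(a,((0,b.shape[0]-a.shape[0]),(0,0),(0,0))),b]))
```

```text
24.4 [ 0.4998 -0.2064  0.2543] [-0.13  0.03  0.36]
```

View pics/final.png

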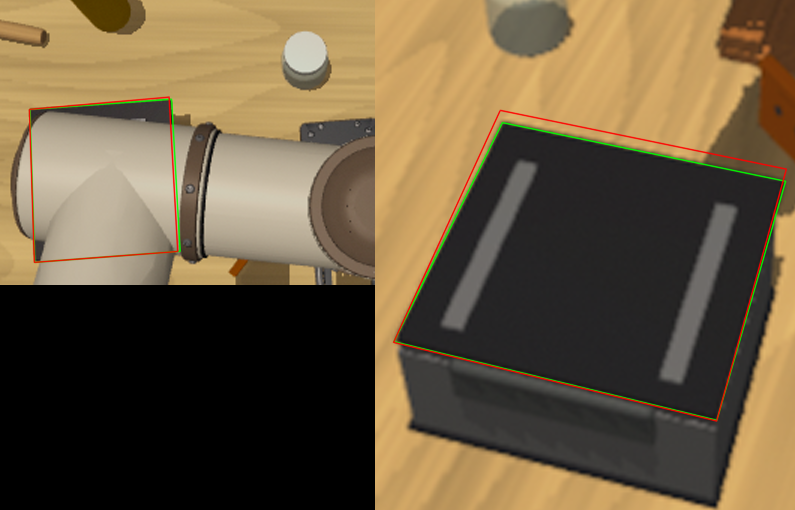

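With the arm off, the lid's outline matches the 101 mm model line and not the 114.5 mm one. The lid stays shut by itself, the jar stands untouched, and nothing touches the robot.

```bash
python3 -c "
from station import order
print(order.finish_job())"
```

```text
the job is handed in; nothing more can be done
None
```

The loose plate is in the case's middle slot, the lid is shut on its catch, and the job was handed in at about 24 s of robot time. No verdict was reported.

- **Plate:** I took the silver plate from the holder and lowered it into the free slot until it met the floor. That gave a 2.9 N contact at the expected height. A picture after release showed all three plates upright, level and evenly spaced.
- **Lid:** I swung it over with closed fingers and pressed near its free edge. It first resisted at about 114 mm, and the readings peaked near 16 N while it gave. It then met a hard stop at 100.8 mm. I stopped at 20.7 N vertical (about 22 N in all, under the 32 N limit) and lifted off.
- **Last checks:** With the arm clear, the lid edge matches a height of 101 mm, under the 110.3 mm limit. The wrist force reads about zero, and the jar stands untouched.

Two things did not fully fit. I felt no sharp snap: the resistance eased off gradually before the hard stop, so I judged it home from that stop and from the lid staying down. The plates could not be seen once the lid was shut, so their final position rests on the earlier pictures, up to the one with the lid upright.

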